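# Put the wrench sockets back in their socket tray

## Robot

A 6-joint arm with a two-finger parallel gripper is mounted at the origin on a cart in front of the work surface, level with it; the furniture and walls round the work are solid. World frame = base frame: x ahead of the robot, y to its left, z up, the work surface at z = 0. Lengths are in mm, angles in rad, forces in N, time in s.
With the tool pointing down it reaches from about 400 to 925 mm from the base axis. Payload 12.5 kg.
Tool frame: the origin (TCP) lies at the centre of the arm's flange, where the gripper is bolted on; the fingertips stand 190 mm ahead of it and the grasp point (between the pads) lies 171 mm ahead of it; z points along the fingers, y is the direction in which the jaws open and shut (so a half turn about z gives the same grasp; the last joint's range is limited). The gripper opens to 95 mm and grips with 3 to 60 N. Pads are 20 mm wide; open, the fingers measure 119 mm over their backs; the gripper's body (75 mm by 180 mm) begins 59 mm behind the grasp point.
Start: joints at [-1.335, 0.491, 1.559, -0, 1.092, -0.106], TCP at [209.509, -588.839, 404.761] pointing down, gripper open.
Joint ranges: [-3.1, 3.1], [-0.84, 2.19], [0.05, 2.79], [-1.13, 4.28], [0.06, 2.93], [-2.69, 2.69]. Speed limits (rad/s): [2.22, 2.22, 2.79, 3.14, 3.14, 3.14].

## Interface

Orientations are given as [roll, pitch, yaw] about the fixed x, y, z axes, in that order (R = Rz(yaw) Ry(pitch) Rx(roll)).
In Python, from cell import env, optics gives the robot as it stands.
- The arm moves only by the tool apply_moves, never from a script. Its argument "commands" is a list of rows, each a list of 7 numbers: the turn, a rotation vector about the tool's x, y, z in degrees, then the shift along the tool's x, y, z in m, then the finger opening in m, from 0 to 0.0951. A call has 1 to 5 rows; each row shifts and turns the commanded pose from where the row before left it, along the tool's axes as they then stand; what a row does not reach is not made up. A row lasts 1/12 s, in which the tool goes at most 41.7 mm and 7.16 degrees, less where a joint would pass 70% of its speed; a pose out of reach is approached as far as the arm can. A call with a gripper value outside its range is refused whole. The fingers move at their own pace and stop on an object; the grip force is fixed at half the most. Time passes only in rows, so rows that do not move let the fingers close. It gives the time, the measured TCP pose, the force and the opening at its end, in the units of the state.
- env.state(): the state, without advancing time (a new reading comes with each control period).
- optics.read_camera(name): name is "scene" or "top"; returns a dict with "color" (480x640x3 uint8, red, green, blue), "fx", "fy", "cx", "cy" (pixels), "eye" and "rotation" of the camera in the world. Camera axes: x right, y up, looking along -z (the intrinsics and any distortion apply to the point x, -y, -z); pixel columns grow to the right and rows downward; lengths in mm; the calibration is good to about 2 mm. A picture is of the moment at which its call begins. There is no depth.
- env.job_done(): hands the job in, once; it reports no verdict.
The state is a dict: "t": time; "joints": joint angles; "qvel": joint speeds; "tau": joint torques, N m; "eef_pos": TCP position; "tcp_rot": TCP orientation; "ft_force": force on the tool from outside, world axes, zero at the start; "moment": the same for the moment, N m; "opening": opening from 0.0 (shut) to 1.0 (fully open).
Only numpy, scipy, OpenCV 4.12 (cv2) and the standard library are available. Lean on these libraries where they do the work, as an engineer would, in place of code of your own. Each camera call takes 0.05 s, during which the arm holds its last target. There are 200 camera calls.

## Task

Put the four wrench sockets back in the socket tray, each standing fully down in the holder pocket of its own size with its hexagonal mouth upward. The plain spacer sleeve and the long coupling nut look much like sockets but do not belong to the set: leave them standing where they are.

Things in the scene. Friction and masses are not known exactly. Their poses are not given: they have to be found in the camera images.
- socket_14_mid (a point): The smallest of the four wrench sockets: a round bright-steel cylinder 22 mm across and 36 mm tall, 0.07 to 0.24 kg by size, standing free on the bench with its six-sided (hexagonal) mouth, 14 mm across flats and 16 mm deep, upward. The point is its centre, half-way up (18 mm over its underside), on its axis; z along the axis, toward the mouth.
- socket_20_mid (a point): The second smallest of the four wrench sockets: a round bright-steel cylinder 30 mm across and 39 mm tall, 0.07 to 0.24 kg by size, standing free on the bench with its six-sided (hexagonal) mouth, 20 mm across flats and 16 mm deep, upward. The point is its centre, half-way up (19.5 mm over its underside), on its axis; z along the axis, toward the mouth.
- socket_26_mid (a point): The second largest of the four wrench sockets: a round bright-steel cylinder 38 mm across and 43 mm tall, 0.07 to 0.24 kg by size, standing free on the bench with its six-sided (hexagonal) mouth, 26 mm across flats and 16 mm deep, upward. The point is its centre, half-way up (21.5 mm over its underside), on its axis; z along the axis, toward the mouth.
- socket_33_mid (a point): The largest of the four wrench sockets: a round bright-steel cylinder 46 mm across and 48 mm tall, 0.07 to 0.24 kg by size, standing free on the bench with its six-sided (hexagonal) mouth, 33 mm across flats and 16 mm deep, upward. The point is its centre, half-way up (24 mm over its underside), on its axis; z along the axis, toward the mouth.
- pocket_14 (a point): Holder for the smallest socket: grey plastic 66 mm square block with a round pocket 14 mm deep, 39 mm across at its mouth, narrowing like a funnel to 29 mm at 8 mm depth; the next larger socket does not go in. The point is the centre of the mouth, level with the block's top (21 mm over the bench). The four holders, in varying order, stand 68 mm apart, two by two, in a fixed low sheet-metal tray with a ratchet fixed along one side, both under 22 mm high.
- pocket_20 (a point): Holder for the second smallest socket: grey plastic 66 mm square block with a round pocket 14 mm deep, 47 mm across at its mouth, narrowing like a funnel to 37 mm at 8 mm depth; the next larger socket does not go in. The point is the centre of the mouth, level with the block's top (21 mm over the bench). The four holders, in varying order, stand 68 mm apart, two by two, in a fixed low sheet-metal tray with a ratchet fixed along one side, both under 22 mm high.
- pocket_26 (a point): Holder for the second largest socket: grey plastic 66 mm square block with a round pocket 14 mm deep, 55 mm across at its mouth, narrowing like a funnel to 45 mm at 8 mm depth; the next larger socket does not go in. The point is the centre of the mouth, level with the block's top (21 mm over the bench). The four holders, in varying order, stand 68 mm apart, two by two, in a fixed low sheet-metal tray with a ratchet fixed along one side, both under 22 mm high.
- pocket_33 (a point): Holder for the largest socket: grey plastic 66 mm square block with a round pocket 14 mm deep, 63 mm across at its mouth, narrowing like a funnel to 53 mm at 8 mm depth; the next larger socket does not go in. The point is the centre of the mouth, level with the block's top (21 mm over the bench). The four holders, in varying order, stand 68 mm apart, two by two, in a fixed low sheet-metal tray with a ratchet fixed along one side, both under 22 mm high.
- spacer_mid (a point): Look-alike: a plain turned steel spacer sleeve 29.6 mm across and 39 mm tall, about as large as the second smallest socket, but with a plain round bore 21 mm wide at its top. It does not belong in the tray. The point is its centre, half-way up.
- coupling_nut_mid (a point): Look-alike: a long steel coupling nut, six-sided outside (32 mm across flats, 37 mm across corners), 42 mm tall, with a round bore 19 mm wide at its top. It does not belong in the tray. The point is its centre, half-way up. (Behind and to the right of the loose things a big car-body shell and a flex lie fixed on the bench; the hand starts to the right of them, so raise it before swinging in.)
Mind the look-alikes: they are no part of the job. Leave any green look-alike of the part that bears pocket_33 alone.

How it is judged:
By the outcome, as a careful person would: the job done as asked, in the order asked, and still so for the second after the job is handed in, with the robot touching nothing.
It also fails if it takes over 112 s, if anything falls off the work surface, if the arm or the gripper's body presses on something with over 40 N, if the wrist force passes 120 N, or if a joint passes its speed limit or range.

## Working session

There is one attempt and no reset: what is moved stays moved. The work goes in short steps, Python scripts to look and compute and a tool call to move; the robot and the scene stay as the last step left them, time stands still between calls to the robot, and variables do not carry over. Pictures are saved under pics/ and viewed, about 12 in all and at most 16, crops included, and the job is handed in when it is done.

Besides the shell and the picture viewer there is one more tool, called after "Request:" as name(argument=value, ...) on one line, values as JSON. apply_moves: Moves the arm, as the interface text tells. Its arguments: {"type":"object","properties":{"commands":{"type":"array","items":{"type":"array","items":{"type":"number"}}}},"required":["commands"]}

```bash
mkdir -p pics; ls; python3 - <<'E'
from cell import env, optics
import cv2
for n in("scene","top"):
    d=optics.read_camera(n); cv2.imwrite(f"pics/{n}0.png",d["color"][:,:,::-1])
    print(n,{k:(v.tolist() if hasattr(v,'tolist') else v) for k,v in d.items() if k!="color"})
print(env.state())
E
```

```text
pics
scene {'fx': 495.0276000852989, 'fy': 495.0276000852989, 'cx': 314.9061763457161, 'cy': 247.6250336725364, 'eye': [-43.08431133730124, 958.9730700361961, 676.5351739121172], 'rotation': [0.9753022391503918, -0.0053148723394642605, -2.4476616107666]}
top {'fx': 532.8411324380542, 'fy': 532.8411324380542, 'cx': 317.1545697313841, 'cy': 235.30513204677223, 'eye': [332.7198260613132, 224.47575846508354, 1098.9416215673903], 'rotation': [0.18785295119098278, -0.0004160413338090141, -1.5891374138981398]}
{'t': 0.1, 'joints': array([-1.33462260e+00,  4.91488476e-01,  1.55937584e+00,  4.97901771e-05,
        1.09168905e+00, -1.05618721e-01]), 'qvel': array([ 0.00017779, -0.00117791, -0.00167461, -0.00016999, -0.00033512,
        0.00090571]), 'tau': array([ 4.20667115e-03, -6.13623691e+01, -2.58606684e+01,  6.94424543e-02,
        4.70070890e-02, -4.62357934e-05]), 'eef_pos': array([ 209.49347032, -588.81901324,  404.23116873]), 'tcp_rot': array([-3.14064195e+00, -1.45197052e-04,  3.41769403e-01]), 'ft_force': array([0.01124677, 1.1619163 , 0.52726739]), 'moment': array([-0.05478284, -0.04679105, -0.00842671]), 'opening': 1.0010060574838526}
```

View pics/scene0.png

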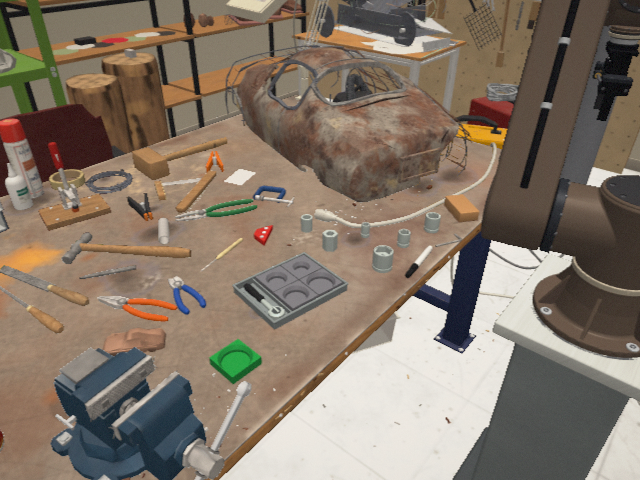

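View pics/top0.png

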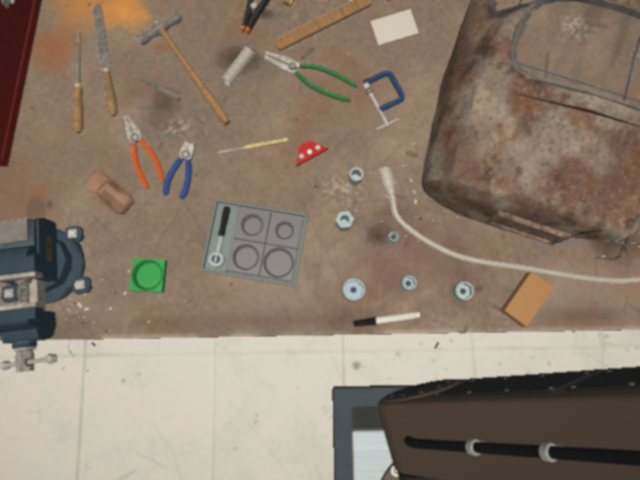

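```bash
cat > h.py <<'E'
import numpy as np, cv2
from scipy.spatial.transform import Rotation as Ro
def R(d): return Ro.from_euler('xyz',d["rotation"]).as_matrix()
def ray(d,u,v,z):
    r=R(d)@np.array([(u-d["cx"])/d["fx"],-(v-d["cy"])/d["fy"],-1]); e=np.array(d["eye"])
    return e+r*(z-e[2])/r[2]
def proj(d,p):
    c=R(d).T@(np.array(p)-np.array(d["eye"])); return d["cx"]-d["fx"]*c[0]/c[2], d["cy"]+d["fy"]*c[1]/c[2]
E
python3 - <<'E'
from h import *; from cell import optics
t=optics.read_camera("top"); print({k:v for k,v in t.items() if 'dist' in k})
c=t["color"][:,:,::-1]
a=cv2.resize(c[155:315,335:485],None,fx=4,fy=4,interpolation=cv2.INTER_CUBIC)
cv2.imwrite("pics/crop1.png",a[:, :])
b=cv2.resize(c[190:300,195:315],None,fx=5,fy=5,interpolation=cv2.INTER_CUBIC)
cv2.imwrite("pics/crop2.png",b)
s=optics.read_camera("scene")["color"][:,:,::-1]
cv2.imwrite("pics/crop3.png",cv2.resize(s[200:330,225:450],None,fx=3.5,fy=3.5,interpolation=cv2.INTER_CUBIC))
for u,v in[(356,174),(344,219),(393,236),(409,283),(353,289),(464,291)]:
    p=ray(t,u,v,42); print(u,v,p.round(),np.hypot(p[0],p[1]).round())
E
```

```text
{}
356 174 [661. 138.  42.] 675.0
344 219 [566. 165.  42.] 590.0
393 236 [529.  67.  42.] 534.0
409 283 [434.  40.  42.] 436.0
353 289 [424. 151.  42.] 450.0
464 291 [416. -68.  42.] 422.0
```

View pics/crop1.png

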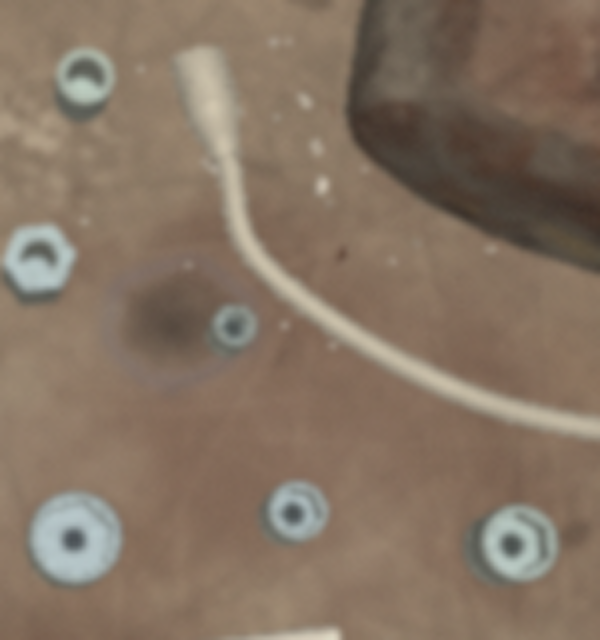

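View pics/crop2.png

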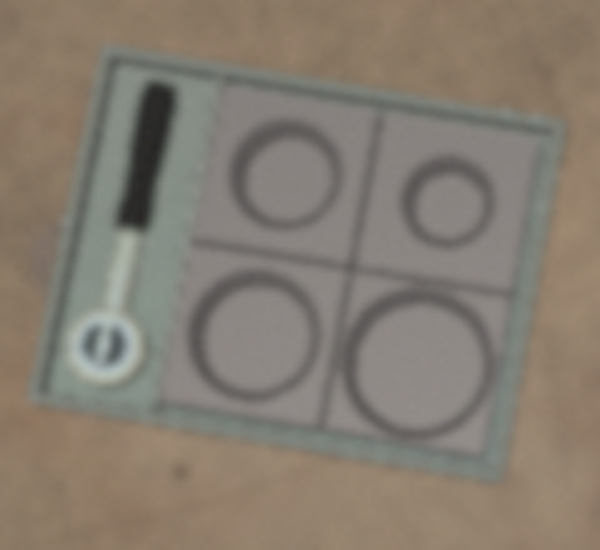

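View pics/crop3.png

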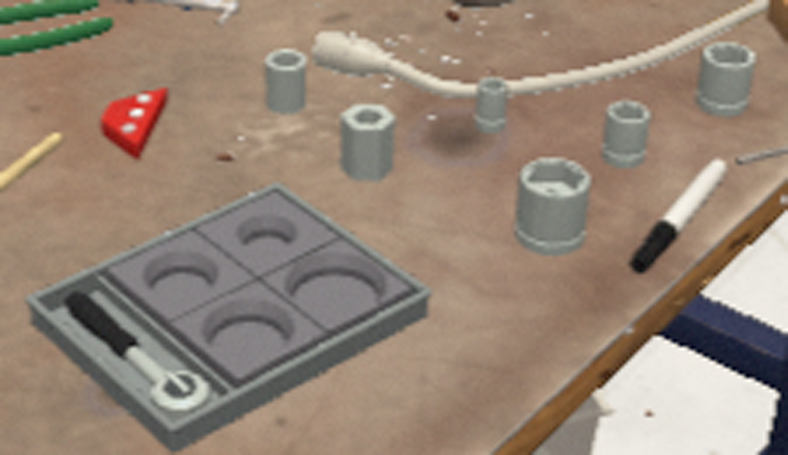

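```bash
cat >> h.py <<'E'
def tops(d,seeds):
    im=d["color"]; g=cv2.resize(im,None,fx=4,fy=4,interpolation=cv2.INTER_CUBIC).astype(int)
    m=((g[...,2]-g[...,0]>-5)&(g[...,1]>140)).astype(np.uint8)
    cs,_=cv2.findContours(m,cv2.RETR_EXTERNAL,cv2.CHAIN_APPROX_NONE); out={}
    for k,(u,v) in seeds.items():
        near=[c for c in cs if len(c)>20 and np.hypot(*(np.array(cv2.minEnclosingCircle(c)[0])/4-(u,v)))<5]
        if near:
            (x,y),r=cv2.minEnclosingCircle(max(near,key=cv2.contourArea)); out[k]=((x+.5)/4-.5,(y+.5)/4-.5,r/4)
    return out
E
python3 - <<'E'
from h import *; from cell import optics
t=optics.read_camera("top")
H=dict(s14=36,s20=39,s26=43,s33=48)
S=dict(s14=(393.1,236.4),s20=(408.8,282.4),s26=(464.1,290.4),s33=(353.4,288.9))
s=optics.read_camera("scene")
o=tops(t,S)
for k in S:
    a=ray(t,*S[k],H[k]); print(k,"manual",a.round(1),"scene",np.round(proj(s,a),1))
    if k in o: b=ray(t,*o[k][:2],H[k]); print("  mask",b.round(1),"dia",round(o[k][2]*2*(1090-H[k])/532.8,1))
P={'p20':(252,224.6),'p14':(284.2,230),'p26':(245.6,256.6),'p33':(278.2,262.2)}
W={k:ray(t,*v,21) for k,v in P.items()}
for k in W: print(k,W[k].round(1),np.round(proj(s,W[k]),1))
for a,b in(('p20','p14'),('p26','p33'),('p20','p26'),('p14','p33')):
    d=W[b]-W[a]; print(a,b,np.hypot(d[0],d[1]).round(1),np.degrees(np.arctan2(d[1],d[0])).round(1))
E
```

```text
s14 manual [529.7  66.2  36. ] scene [366.1 223.7]
  mask [533.9  70.6  36. ] dia 11.5
s20 manual [435.4  39.6  39. ] scene [404.6 231.4]
  mask [435.7  39.5  39. ] dia 28.3
s26 manual [417.2 -68.3  43. ] scene [433.3 215.1]
  mask [417.  -68.4  43. ] dia 36.2
s33 manual [423.7 151.   48. ] scene [383.6 249.9]
  mask [423.8 151.   48. ] dia 44.4
p20 [562.6 354.5  21. ] [276.8 277.4]
p14 [550. 288.  21.] [301.4 265.7]
p26 [496.  367.3  21. ] [295.9 292.8]
p33 [483.2 300.7  21. ] [320.9 280.2]
p20 p14 67.7 -100.7
p26 p33 67.8 -100.9
p20 p26 67.8 169.1
p14 p33 68.0 169.2
```

Request:
apply_moves(commands=[[0,0,6.1,0,0,-0.04,0.07],[0,0,6.1,0,0,-0.04,0.07],[0,0,6.1,0,0,-0.04,0.07],[0,0,6.1,0,0,-0.04,0.07],[0,0,6.1,0,0,-0.04,0.07]])

```text
t: 0.72
eef_pos: [209.4, -588.3, 606.9]
tcp_rot: [3.141, -0.0, -0.196]
ft_force: [0.4, -0.1, 0.2]
opening: 0.749
```

Request:
apply_moves(commands=[[0,0,0,0.0075,-0.0393,0,0.07],[0,0,0,0.0075,-0.0393,0,0.07],[0,0,0,0.0075,-0.0393,0,0.07],[0,0,0,0.0075,-0.0393,0,0.07],[0,0,0,0.0075,-0.0393,0,0.07]])

```text
t: 1.13
eef_pos: [283.7, -401.1, 604.7]
tcp_rot: [3.141, -0.0, -0.191]
ft_force: [0.4, -0.7, -0.9]
opening: 0.739
```

Request:
apply_moves(commands=[[0,0,0,0.0075,-0.0393,0,0.07],[0,0,0,0.0075,-0.0393,0,0.07],[0,0,0,0.0075,-0.0393,0,0.07],[0,0,0,0.0075,-0.0393,0,0.07],[0,0,0,0.0075,-0.0393,0,0.07]])

```text
t: 1.55
eef_pos: [357.5, -215.2, 604.9]
tcp_rot: [3.141, -0.001, -0.191]
ft_force: [0.7, 0.1, 1.0]
opening: 0.735
```

Request:
apply_moves(commands=[[0,0,0,0.0075,-0.0393,0,0.07],[0,0,0,0.0075,-0.0393,0,0.07],[0,0,0,0.0075,-0.0393,0,0.07],[0,0,0,0.0075,-0.0393,0,0.07],[0,0,0,0,0,0,0.07]])

```text
t: 1.97
eef_pos: [417.8, -63.4, 604.9]
tcp_rot: [-3.14, -0.001, -0.185]
ft_force: [-0.6, -0.4, 0.3]
opening: 0.74
```

Request:
apply_moves(commands=[[0,0,0,0,0.005,0.04,0.07],[0,0,0,0,0,0.04,0.07],[0,0,0,0,0,0.04,0.07],[0,0,0,0,0,0.04,0.07],[0,0,0,0,0,0.04,0.07]])

```text
t: 2.38
eef_pos: [415.2, -73.4, 403.4]
tcp_rot: [3.141, -0.001, -0.19]
ft_force: [1.4, 0.1, 0.0]
opening: 0.736
```

Request:
apply_moves(commands=[[0,0,0,0,0,0.04,0.07],[0,0,0,0,0,0.03,0.07],[0,0,0,0,0,0.03,0.07],[0,0,0,0,0,0.02,0.07],[0,0,0,0,0,0,0.07]])

```text
t: 2.8
eef_pos: [415.4, -73.5, 281.9]
tcp_rot: [-3.141, 0.006, -0.191]
ft_force: [-0.6, 0.6, -0.3]
opening: 0.737
```

Request:
apply_moves(commands=[[0,0,0,0.001,-0.005,0,0.07],[0,0,0,0,0,0.03,0.07],[0,0,0,0,0,0.03,0.07],[0,0,0,0,0,0.014,0.07],[0,0,0,0,0,0,0.07]])

```text
t: 3.22
eef_pos: [418.1, -68.6, 210.0]
tcp_rot: [-3.141, 0.001, -0.19]
ft_force: [0.4, 0.7, 0.6]
opening: 0.737
```

Request:
apply_moves(commands=[[0,0,0,0,0,0,0.03],[0,0,0,0,0,0,0.03],[0,0,0,0,0,0,0.03],[0,0,0,0,0,0,0.03],[0,0,0,0,0,0,0.03]])

```text
t: 3.63
eef_pos: [417.9, -68.7, 211.6]
tcp_rot: [3.141, -0.002, -0.191]
ft_force: [0.3, 0.5, 0.5]
opening: 0.444
```

Request:
apply_moves(commands=[[0,0,0,0,0,0,0.02],[0,0,0,0,0,0,0.02],[0,0,0,0,0,0,0.02],[0,0,0,0,0,0,0.02]])

```text
t: 3.97
eef_pos: [417.9, -68.7, 211.3]
tcp_rot: [3.141, -0.001, -0.191]
ft_force: [-0.8, 0.9, 10.0]
opening: 0.39
```

Request:
apply_moves(commands=[[0,0,0,0,0,-0.02,0.02],[0,0,0,0,0,-0.03,0.02],[0,0,0,0,0,-0.03,0.02],[0,0,0,0,0,-0.02,0.02],[0,0,0,0,0,0,0.02]])

```text
t: 4.38
eef_pos: [418.0, -68.7, 313.9]
tcp_rot: [3.141, -0.006, -0.19]
ft_force: [-0.8, 0.0, -2.6]
opening: 0.393
```

Request:
apply_moves(commands=[[0,0,0,-0.0005,-0.02,0,0.02],[0,0,0,-0.0005,-0.037,0,0.02],[0,0,0,-0.0005,-0.037,0,0.02],[0,0,0,-0.0005,-0.037,0,0.02],[0,0,0,-0.0005,-0.037,0,0.02]])

```text
t: 4.8
eef_pos: [447.0, 98.4, 309.7]
tcp_rot: [3.141, 0.001, -0.191]
ft_force: [1.1, -1.1, -1.2]
opening: 0.392
```

Request:
apply_moves(commands=[[0,0,0,-0.0005,-0.037,0,0.02],[0,0,0,-0.0005,-0.037,0,0.02],[0,0,0,-0.0005,-0.037,0,0.02],[0,0,0,-0.0005,-0.037,0,0.02],[0,0,0,-0.0005,-0.037,0,0.02]])

```text
t: 5.22
eef_pos: [479.5, 280.8, 309.3]
tcp_rot: [3.14, 0.001, -0.19]
ft_force: [0.3, -0.2, -2.0]
opening: 0.389
```

Request:
apply_moves(commands=[[0,0,0,0,-0.037,0,0.02],[0,0,0,-0.0005,-0.034,0,0.02],[0,0,0,-0.0005,-0.02,0,0.02],[0,0,0,0,0,0,0.02],[0,0,0,0,0,0,0.02]])

```text
t: 5.63
eef_pos: [495.6, 369.1, 308.8]
tcp_rot: [3.14, 0.002, -0.189]
ft_force: [0.8, -0.4, -3.0]
opening: 0.392
```

Request:
apply_moves(commands=[[0,0,0,0.0005,0.002,0.03,0.02],[0,0,0,0,0,0.03,0.02],[0,0,0,0,0,0.015,0.02],[0,0,0,0,0,0.008,0.02],[0,0,0,0,0,0.006,0.02]])

```text
t: 6.05
eef_pos: [496.1, 365.5, 220.4]
tcp_rot: [3.14, 0.001, -0.191]
ft_force: [-0.3, 0.2, -2.3]
opening: 0.393
```

Request:
apply_moves(commands=[[0,0,0,0,0,0.002,0.02],[0,0,0,0,0,0,0.02]])

```text
t: 6.22
eef_pos: [496.3, 366.1, 219.9]
tcp_rot: [-3.142, -0.0, -0.191]
ft_force: [0.2, 0.5, -2.4]
opening: 0.389
```

Request:
apply_moves(commands=[[0,0,0,0,0,0.001,0.02],[0,0,0,0,0,0,0.055],[0,0,0,0,0,0,0.055],[0,0,0,0,0,0,0.055],[0,0,0,0,0,0,0.055]])

```text
t: 6.63
eef_pos: [496.1, 366.4, 219.2]
tcp_rot: [-3.141, -0.001, -0.19]
ft_force: [-0.2, 0.2, -0.1]
opening: 0.565
```

Request:
apply_moves(commands=[[0,0,0,0,0,-0.02,0.055],[0,0,0,0,0,-0.03,0.055],[0,0,0,0,0,-0.03,0.055],[0,0,0,0,0,-0.02,0.055],[0,0,0,0,0,0,0.055]])

```text
t: 7.05
eef_pos: [496.4, 366.7, 323.2]
tcp_rot: [-3.137, -0.005, -0.19]
ft_force: [0.7, 0.2, -0.0]
opening: 0.578
```

Request:
apply_moves(commands=[[0,0,0,0.0005,0.02,0,0.06],[0,0,0,0.0005,0.037,0,0.06],[0,0,0,0.0005,0.037,0,0.06],[0,0,0,0.0005,0.037,0,0.06],[0,0,0,0.0005,0.037,0,0.06]])

```text
t: 7.47
eef_pos: [465.9, 199.6, 318.3]
tcp_rot: [3.141, 0.0, -0.19]
ft_force: [1.2, 0.1, 0.7]
opening: 0.627
```

Request:
apply_moves(commands=[[0,0,0,0,0.037,0,0.06],[0,0,0,0,0.037,0,0.06],[0,0,0,0,0.037,0,0.06],[0,0,0,0,0.034,0,0.06],[0,0,0,0,0.02,0,0.06]])

```text
t: 7.88
eef_pos: [434.5, 36.6, 318.5]
tcp_rot: [3.141, 0.0, -0.192]
ft_force: [-0.8, 0.5, 0.2]
opening: 0.635
```

Request:
apply_moves(commands=[[0,0,0,0,0,0.03,0.06],[0,0,0,0,0,0.02,0.06],[0,0,0,0,0,0,0.06],[0,0,0,0,0,0,0.06]])

```text
t: 8.22
eef_pos: [435.5, 38.9, 268.3]
tcp_rot: [3.141, 0.002, -0.191]
ft_force: [0.7, 0.5, -0.0]
opening: 0.632
```

```bash
python3 - <<'E'
from h import *; from cell import optics,env
t=optics.read_camera("top"); s=optics.read_camera("scene")
a=cv2.resize(t["color"][190:300,195:315,::-1],None,fx=3,fy=3,interpolation=cv2.INTER_CUBIC)
b=cv2.resize(s["color"][200:330,225:370,::-1],(int(145*330/130),330),interpolation=cv2.INTER_CUBIC)
cv2.imwrite("pics/c4.png",np.hstack([a,b])); print(env.state()["eef_pos"])
E
```

```text
[435.72670649  39.14097665 269.41580005]
```

View pics/c4.png

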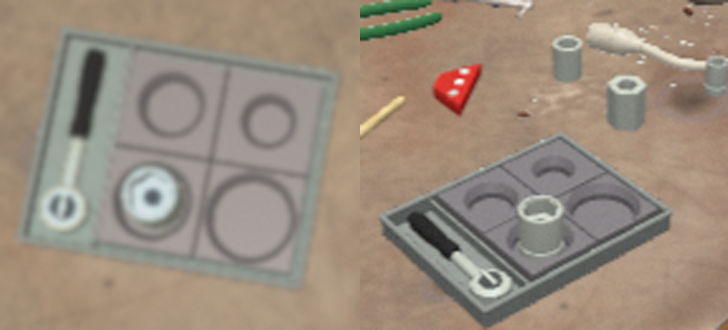

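The 26 socket (crop left, 152,197) stands upright in its pocket, the pocket's rim showing all round it. On to the 20.

Request:
apply_moves(commands=[[0,0,0,0,0,0.03,0.06],[0,0,0,0,0,0.02,0.06],[0,0,0,0,0,0.01,0.06],[0,0,0,0,0,0,0.04],[0,0,0,0,0,0,0.015]])

```text
t: 8.73
eef_pos: [435.7, 39.1, 209.3]
tcp_rot: [3.142, -0.0, -0.19]
ft_force: [0.1, 0.2, 0.6]
opening: 0.541
```

Request:
apply_moves(commands=[[0,0,0,0,0,0,0.015],[0,0,0,0,0,0,0.015],[0,0,0,0,0,0,0.015],[0,0,0,0,0,0,0.015],[0,0,0,0,0,0,0.015]])

```text
t: 9.15
eef_pos: [435.6, 38.9, 209.5]
tcp_rot: [-3.141, -0.002, -0.191]
ft_force: [0.4, 1.3, 8.9]
opening: 0.306
```

Request:
apply_moves(commands=[[0,0,0,0,0,0,0.015],[0,0,0,0,0,0,0.015],[0,0,0,0,0,0,0.015]])

```text
t: 9.4
eef_pos: [435.6, 39.0, 209.5]
tcp_rot: [-3.141, -0.002, -0.19]
ft_force: [-0.5, 0.5, 8.9]
opening: 0.307
```

Request:
apply_moves(commands=[[0,0,0,0,0,-0.02,0.015],[0,0,0,0,0,-0.03,0.015],[0,0,0,0,0,-0.03,0.015],[0,0,0,0,0,-0.02,0.015],[0,0,0,0,0,0,0.015]])

```text
t: 9.82
eef_pos: [435.7, 39.0, 312.2]
tcp_rot: [-3.141, -0.006, -0.19]
ft_force: [1.2, 0.2, -1.2]
opening: 0.309
```

Request:
apply_moves(commands=[[0,0,0,0.0065,-0.02,0,0.015],[0,0,0,0.0065,-0.037,0,0.015],[0,0,0,0.0065,-0.037,0,0.015],[0,0,0,0.0065,-0.037,0,0.015],[0,0,0,0.0065,-0.037,0,0.015]])

```text
t: 10.23
eef_pos: [499.4, 199.4, 307.9]
tcp_rot: [3.141, 0.001, -0.191]
ft_force: [0.5, -0.9, -0.4]
opening: 0.309
```

Request:
apply_moves(commands=[[0,0,0,0.0065,-0.037,0,0.015],[0,0,0,0.0065,-0.037,0,0.015],[0,0,0,0.0065,-0.037,0,0.015],[0,0,0,0.0065,-0.035,0,0.015],[0,0,0,0.0065,-0.02,0,0.015]])

```text
t: 10.65
eef_pos: [562.7, 357.8, 307.4]
tcp_rot: [3.142, 0.0, -0.189]
ft_force: [-0.5, -0.5, -1.1]
opening: 0.308
```

Request:
apply_moves(commands=[[0,0,0,0,0,0,0.015],[0,0,0,0,0,0.03,0.015],[0,0,0,0,0,0.02,0.015],[0,0,0,0,0,0,0.015],[0,0,0,0,0,0,0.015]])

```text
t: 11.07
eef_pos: [562.4, 354.0, 257.5]
tcp_rot: [3.14, 0.002, -0.191]
ft_force: [-0.0, 0.3, 0.3]
opening: 0.304
```

Request:
apply_moves(commands=[[0,0,0,0,0,0.02,0.015],[0,0,0,0,0,0.01,0.015],[0,0,0,0,0,0.006,0.015],[0,0,0,0,0,0.004,0.015],[0,0,0,0,0,0,0.015]])

```text
t: 11.48
eef_pos: [562.6, 354.4, 218.5]
tcp_rot: [3.141, 0.0, -0.191]
ft_force: [0.9, -0.3, -1.0]
opening: 0.308
```

Request:
apply_moves(commands=[[0,0,0,0,0,0,0.05],[0,0,0,0,0,0,0.05],[0,0,0,0,0,0,0.05],[0,0,0,0,0,0,0.05],[0,0,0,0,0,0,0.05]])

```text
t: 11.9
eef_pos: [562.6, 354.6, 219.1]
tcp_rot: [-3.141, -0.001, -0.191]
ft_force: [-0.3, 0.1, 0.8]
opening: 0.516
```

Request:
apply_moves(commands=[[0,0,0,0,0,-0.02,0.05],[0,0,0,0,0,-0.03,0.05],[0,0,0,0,0,-0.03,0.05],[0,0,0,0,0,-0.02,0.05],[0,0,0,0,0,0,0.05]])

```text
t: 12.32
eef_pos: [562.9, 354.8, 323.5]
tcp_rot: [-3.137, -0.006, -0.19]
ft_force: [1.1, 0.1, 0.0]
opening: 0.525
```

Request:
apply_moves(commands=[[0,0,0,0.0025,0.02,0,0.042],[0,0,0,0.0025,0.037,0,0.042],[0,0,0,0.0025,0.037,0,0.042],[0,0,0,0.0025,0.037,0,0.042],[0,0,0,0.0025,0.037,0,0.042]])

```text
t: 12.73
eef_pos: [542.3, 185.8, 318.2]
tcp_rot: [3.141, 0.0, -0.19]
ft_force: [0.9, 0.0, 0.7]
opening: 0.444
```

Request:
apply_moves(commands=[[0,0,0,0.0025,0.037,0,0.042],[0,0,0,0.0025,0.037,0,0.042],[0,0,0,0.0025,0.03,0,0.042],[0,0,0,0.0025,0.018,0,0.042],[0,0,0,0,0,0,0.042]])

```text
t: 13.15
eef_pos: [529.5, 62.7, 318.4]
tcp_rot: [3.141, 0.001, -0.194]
ft_force: [0.6, -0.7, -0.1]
opening: 0.443
```

Request:
apply_moves(commands=[[0,0,0,0,0,0.03,0.042],[0,0,0,0,0,0.02,0.042],[0,0,0,0,0,0,0.042],[0,0,0,0,0,0,0.042]])

```text
t: 13.48
eef_pos: [529.8, 66.1, 268.1]
tcp_rot: [3.141, 0.002, -0.19]
ft_force: [0.5, -0.5, -0.3]
opening: 0.442
```

```bash
python3 - <<'E'
from h import *; from cell import optics,env
t=optics.read_camera("top"); s=optics.read_camera("scene")
a=cv2.resize(t["color"][190:300,195:315,::-1],None,fx=3,fy=3,interpolation=cv2.INTER_CUBIC)
b=cv2.resize(s["color"][180:310,260:405,::-1],(int(145*330/130),330),interpolation=cv2.INTER_CUBIC)
cv2.imwrite("pics/c5.png",np.hstack([a,b])); print(env.state()["eef_pos"])
E
```

```text
[530.0352809   66.04808343 269.51584596]
```

View pics/c5.png

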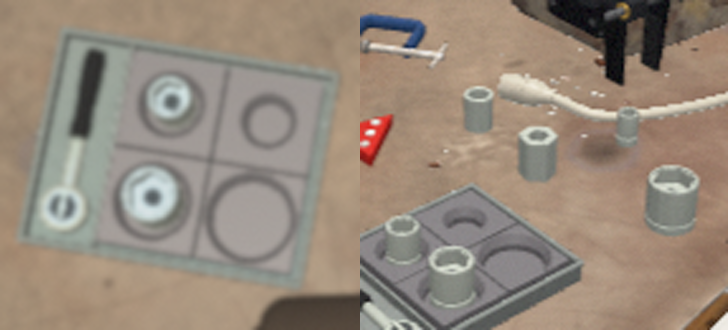

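The 20 (crop 170,100) and 26 (152,195) both stand in their pockets, and the fingers are over the 14 socket (scene crop 627,125). Next I'll grasp the 14.

Request:
apply_moves(commands=[[0,0,0,0,0,0.03,0.042],[0,0,0,0,0,0.02,0.042],[0,0,0,0,0,0.01,0.042],[0,0,0,0,0,0,0.042],[0,0,0,0,0,0,0.008]])

```text
t: 14.0
eef_pos: [530.0, 65.7, 209.4]
tcp_rot: [3.142, -0.0, -0.19]
ft_force: [0.0, 0.9, 0.4]
opening: 0.411
```

Request:
apply_moves(commands=[[0,0,0,0,0,0,0.008],[0,0,0,0,0,0,0.008],[0,0,0,0,0,0,0.008],[0,0,0,0,0,0,0.008],[0,0,0,0,0,0,0.008]])

```text
t: 14.42
eef_pos: [530.0, 65.5, 209.6]
tcp_rot: [-3.141, -0.002, -0.191]
ft_force: [-0.5, -0.6, 7.9]
opening: 0.222
```

Request:
apply_moves(commands=[[0,0,0,0,0,-0.02,0.008],[0,0,0,0,0,-0.03,0.008],[0,0,0,0,0,-0.03,0.008],[0,0,0,0,0,-0.02,0.008],[0,0,0,0,0,0,0.008]])

```text
t: 14.83
eef_pos: [530.1, 65.6, 312.6]
tcp_rot: [-3.14, -0.006, -0.19]
ft_force: [0.5, 0.9, 0.6]
opening: 0.221
```

Request:
apply_moves(commands=[[0,0,0,-0.003,-0.02,0,0.008],[0,0,0,-0.003,-0.035,0,0.008],[0,0,0,-0.003,-0.035,0,0.008],[0,0,0,-0.003,-0.035,0,0.008],[0,0,0,-0.003,-0.035,0,0.008]])

```text
t: 15.25
eef_pos: [545.1, 227.0, 307.8]
tcp_rot: [3.141, 0.001, -0.191]
ft_force: [0.1, -0.5, -0.6]
opening: 0.224
```

Request:
apply_moves(commands=[[0,0,0,-0.003,-0.035,0,0.008],[0,0,0,-0.003,-0.017,0,0.008],[0,0,0,-0.0015,-0.01,0,0.008],[0,0,0,0,0,0.03,0.008],[0,0,0,0,0,0,0.008]])

```text
t: 15.67
eef_pos: [548.6, 287.5, 274.4]
tcp_rot: [3.138, 0.005, -0.19]
ft_force: [-0.3, -0.6, -2.0]
opening: 0.225
```

Request:
apply_moves(commands=[[0,0,0,0,0,0.02,0.008],[0,0,0,0,0,0,0.008],[0,0,0,0,0,0,0.008]])

```text
t: 15.92
eef_pos: [549.7, 287.0, 258.4]
tcp_rot: [3.14, 0.002, -0.191]
ft_force: [0.3, 0.4, 0.4]
opening: 0.225
```

Request:
apply_moves(commands=[[0,0,0,0,-0.001,0.02,0.008],[0,0,0,0,0,0.01,0.008],[0,0,0,0,0,0.006,0.008],[0,0,0,0,0,0.004,0.008],[0,0,0,0,0,0,0.008]])

```text
t: 16.33
eef_pos: [549.9, 288.6, 218.5]
tcp_rot: [3.141, 0.001, -0.191]
ft_force: [0.3, -1.8, -0.1]
opening: 0.222
```

Request:
apply_moves(commands=[[0,0,0,0,0,0,0.045],[0,0,0,0,0,0,0.045],[0,0,0,0,0,0,0.045],[0,0,0,0,0,0,0.045],[0,0,0,0,0,0,0.045]])

```text
t: 16.75
eef_pos: [549.9, 288.8, 219.0]
tcp_rot: [-3.141, -0.0, -0.19]
ft_force: [-0.0, 0.0, -0.1]
opening: 0.462
```

Request:
apply_moves(commands=[[0,0,0,0,0,-0.02,0.045],[0,0,0,0,0,-0.03,0.045],[0,0,0,0,0,-0.03,0.045],[0,0,0,0,0,-0.02,0.045],[0,0,0,0,0,0,0.07]])

```text
t: 17.17
eef_pos: [550.3, 289.0, 323.2]
tcp_rot: [-3.138, -0.006, -0.19]
ft_force: [1.0, -0.4, -0.3]
opening: 0.5
```

Request:
apply_moves(commands=[[0,0,0,-0.0165,0.027,0,0.075],[0,0,0,-0.0165,0.027,0,0.075],[0,0,0,-0.0165,0.027,0,0.075],[0,0,0,-0.0165,0.027,0,0.075],[0,0,0,-0.0165,0.027,0,0.075]])

```text
t: 17.58
eef_pos: [441.9, 170.9, 318.3]
tcp_rot: [3.141, 0.0, -0.19]
ft_force: [0.6, -0.2, -0.3]
opening: 0.78
```

Request:
apply_moves(commands=[[0,0,0,-0.0155,0.024,0,0.075],[0,0,0,0,0,0.03,0.075],[0,0,0,0,0,0.02,0.075],[0,0,0,0,0,0,0.075],[0,0,0,0,0,0,0.075]])

```text
t: 18.0
eef_pos: [423.6, 151.2, 268.3]
tcp_rot: [3.141, 0.002, -0.191]
ft_force: [0.8, 0.6, 0.7]
opening: 0.787
```

```bash
python3 - <<'E'
from h import *; from cell import optics,env
t=optics.read_camera("top"); s=optics.read_camera("scene")
a=cv2.resize(t["color"][190:300,195:315,::-1],None,fx=3,fy=3,interpolation=cv2.INTER_CUBIC)
b=cv2.resize(s["color"][180:310,280:425,::-1],(int(145*330/130),330),interpolation=cv2.INTER_CUBIC)
cv2.imwrite("pics/c6.png",np.hstack([a,b])); print(env.state()["eef_pos"])
E
```

```text
[423.86046277 151.42761321 269.31467654]
```

View pics/c6.png

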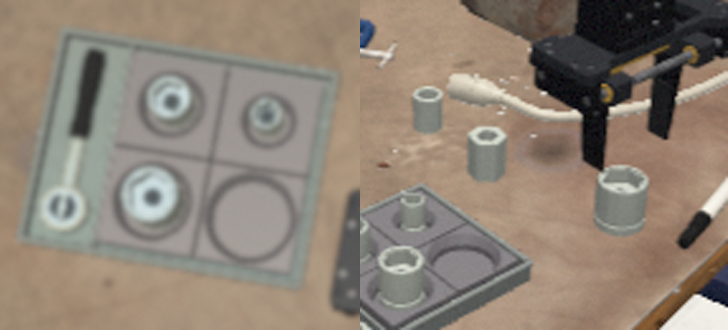

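The 14 socket (crop 267,117) is standing in its pocket, and the gripper is over the 33. Next I'll grasp the 33.

Request:
apply_moves(commands=[[0,0,0,0,0,0.03,0.075],[0,0,0,0,0,0.02,0.075],[0,0,0,0,0,0.009,0.075],[0,0,0,0,0,0,0.075],[0,0,0,0,0,0,0.03]])

```text
t: 18.52
eef_pos: [423.8, 151.4, 210.3]
tcp_rot: [3.142, -0.0, -0.19]
ft_force: [-0.7, 0.2, 0.6]
opening: 0.755
```

Request:
apply_moves(commands=[[0,0,0,0,0,0,0.03],[0,0,0,0,0,0,0.03],[0,0,0,0,0,0,0.03],[0,0,0,0,0,0,0.03],[0,0,0,0,0,0,0.03]])

```text
t: 18.93
eef_pos: [423.6, 151.2, 210.3]
tcp_rot: [-3.141, -0.001, -0.191]
ft_force: [0.2, 0.1, 7.6]
opening: 0.478
```

Request:
apply_moves(commands=[[0,0,0,0,0,0,0.03],[0,0,0,0,0,0,0.03]])

```text
t: 19.1
eef_pos: [423.6, 151.2, 210.2]
tcp_rot: [-3.141, -0.001, -0.191]
ft_force: [0.0, -0.5, 8.0]
opening: 0.47
```

Request:
apply_moves(commands=[[0,0,0,0,0,-0.02,0.03],[0,0,0,0,0,-0.03,0.03],[0,0,0,0,0,-0.03,0.03],[0,0,0,0,0,-0.02,0.03],[0,0,0,0,0,0,0.03]])

```text
t: 19.52
eef_pos: [423.8, 151.3, 313.0]
tcp_rot: [-3.14, -0.005, -0.19]
ft_force: [-0.0, 0.4, -1.5]
opening: 0.478
```

Request:
apply_moves(commands=[[0,0,0,0.006,-0.02,0,0.03],[0,0,0,0.006,-0.036,0,0.03],[0,0,0,0.006,-0.036,0,0.03],[0,0,0,0.006,-0.036,0,0.03],[0,0,0,0.006,-0.02,0,0.03]])

```text
t: 19.93
eef_pos: [481.4, 293.7, 308.4]
tcp_rot: [-3.142, 0.0, -0.189]
ft_force: [-0.5, -0.8, -2.2]
opening: 0.478
```

Request:
apply_moves(commands=[[0,0,0,0,-0.01,0,0.03],[0,0,0,0,0,0.03,0.03],[0,0,0,0,0,0.02,0.03],[0,0,0,0,0,0,0.03],[0,0,0,0,0,0,0.03]])

```text
t: 20.35
eef_pos: [482.6, 300.1, 258.6]
tcp_rot: [3.14, 0.003, -0.191]
ft_force: [0.2, 0.3, -0.7]
opening: 0.475
```

Request:
apply_moves(commands=[[0,0,0,0,-0.0005,0.02,0.03],[0,0,0,0,0,0.01,0.03],[0,0,0,0,0,0.006,0.03],[0,0,0,0,0,0.004,0.03],[0,0,0,0,0,0,0.03]])

```text
t: 20.77
eef_pos: [483.0, 301.0, 219.6]
tcp_rot: [3.141, 0.0, -0.191]
ft_force: [-0.7, -0.2, -1.8]
opening: 0.476
```

Request:
apply_moves(commands=[[0,0,0,0,0,0,0.058],[0,0,0,0,0,0,0.058],[0,0,0,0,0,0,0.058],[0,0,0,0,0,0,0.058],[0,0,0,0,0,0,0.058]])

```text
t: 21.18
eef_pos: [483.0, 301.2, 220.0]
tcp_rot: [-3.141, -0.001, -0.19]
ft_force: [-0.1, -0.1, -0.3]
opening: 0.607
```

Request:
apply_moves(commands=[[0,0,0,0,0,-0.02,0.058],[0,0,0,0,0,-0.03,0.058],[0,0,0,0,0,-0.03,0.058],[0,0,0,0,0,-0.03,0.058],[0,0,0,0,0,-0.03,0.058]])

```text
t: 21.6
eef_pos: [482.8, 301.1, 361.3]
tcp_rot: [3.142, -0.0, -0.19]
ft_force: [0.5, 0.2, 0.9]
opening: 0.61
```

Request:
apply_moves(commands=[[0,0,0,0,0.03,-0.02,0.058],[0,0,0,0,0.04,0,0.058],[0,0,0,0,0.04,0,0.058],[0,0,0,0,0.04,0,0.058],[0,0,0,0,0.04,0,0.058]])

```text
t: 22.02
eef_pos: [446.1, 113.2, 380.1]
tcp_rot: [-3.142, -0.001, -0.19]
ft_force: [1.8, -0.9, 0.3]
opening: 0.609
```

Request:
apply_moves(commands=[[0,0,0,0,0.04,0,0.058],[0,0,0,0,0.02,0,0.058],[0,0,0,0,0,0,0.058],[0,0,0,0,0,0,0.058]])

```text
t: 22.35
eef_pos: [435.6, 54.9, 380.1]
tcp_rot: [-3.141, -0.001, -0.193]
ft_force: [0.1, 0.3, 0.8]
opening: 0.606
```

```bash
python3 - <<'E'
from h import *; from cell import optics,env
t=optics.read_camera("top"); s=optics.read_camera("scene")
a=cv2.resize(t["color"][155:300,195:375,::-1],(496,400),interpolation=cv2.INTER_CUBIC)
b=cv2.resize(s["color"][200:330,225:325,::-1],(300,400),interpolation=cv2.INTER_CUBIC)
cv2.imwrite("pics/c7.png",np.hstack([a,b])); print(env.state()["eef_pos"])
# top centres vs pockets (rim at height H+7)
P=dict(s14=(550,288),s20=(562.6,354.5),s26=(496,367.3),s33=(483.2,300.7));H=dict(s14=43,s20=46,s26=50,s33=55)
S={k:proj(t,[*P[k],H[k]]) for k in P}
for k,v in tops(t,S).items(): print(k,(ray(t,*v[:2],H[k])[:2]-P[k]).round(1),"dia",round(v[2]*2*(1099-H[k])/532.8,1))
E
```

```text
[435.80598571  56.14350226 379.85631564]
s14 [0.2 0.6] dia 22.0
s20 [-0.4 -0.7] dia 29.9
s26 [-0.1 -1.5] dia 38.7
s33 [-1.  -0.7] dia 46.9
```

View pics/c7.png

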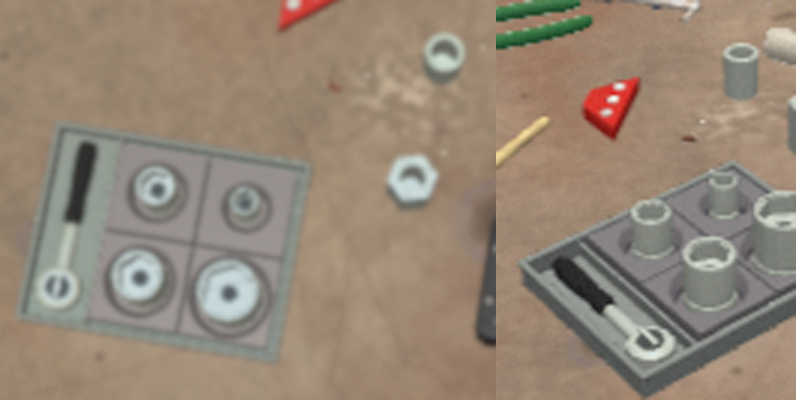

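All four sockets stand upright in their own pockets: 20 at (157,190), 14 at (245,203), 26 at (140,277) and 33 at (229,293). The spacer (444,55) and nut (412,180) have not moved.

```bash
python3 -c "
from cell import env; print(env.job_done())"
```

```text
the job is handed in; nothing more can be done
None
```

All four sockets (14, 20, 26 and 33) are standing mouth up in the pockets of their own size, and I handed the job in at about 22.5 s.

- **Placement:** The last pictures show every socket upright. Their top rims measure within about 1.5 mm of the pocket centres, and the rim diameters match the sizes given.
- **Left alone:** The spacer and the coupling nut still stand where they were, and I did not touch the green look-alike holder.
- **Forces:** The highest wrist force reported was about 10 N, while gripping. The gripper was clear of everything at the end.
- **Checks that disagreed:** At the start, the colour mask for the 14 socket caught only part of its rim (11.5 mm instead of 22 mm). I used the centre read from the enlarged top view instead, which agreed with the second camera, and the grasp was good. No other check failed.

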